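# Return a battery pack through the rocker chute

### The arm

A 6-joint arm with a two-finger parallel gripper is mounted at the origin on the work surface. World frame = base frame: x ahead of the robot, y to its left, z up, the work surface at z = 0. Lengths are in m, angles in rad, forces in N, time in s.
With the tool pointing down it reaches from about 0.375 to 0.9 m from the base axis. Payload 3.1 kg.
Tool frame: the origin (TCP) lies at the very end of the fingers, on their centre line; the grasp point (between the pads) lies 19 mm behind it; z points along the fingers, y is the direction in which the jaws open and shut (so a half turn about z gives the same grasp; the last joint's range is limited). The gripper opens to 85 mm and grips with 20 to 120 N. Pads are 22 mm wide; open, the fingers measure 114 mm over their backs; the gripper's body (76 mm by 85 mm) begins 54 mm behind the grasp point. The pads swing forward as they close: fully open they stand 13 mm farther back than shut.
Start: joints at [1.119, 0.527, 1.433, -0, 1.181, -0.178], TCP at [0.169, 0.602, 0.231] pointing down, gripper open.
Joint ranges: [-3.08, 3.08], [-0.75, 2.2], [0.22, 2.44], [-1.43, 4.57], [0, 2.65], [-2.85, 2.85]. Speed limits (rad/s): [2.79, 2.79, 3.14, 3.14, 3.14, 3.14].

### API

Orientations are given as a unit quaternion [x, y, z, w].
In Python, from station import manip gives the robot as it stands. The module is installed in compiled form; this text tells all that it offers.
- The arm moves only by the tool send_rows, never from a script. Its argument "commands" is a list of rows, each an object with "delta_pos": the shift along the world's x, y, z in cm, a list of three; "yaw": the turn about the world's z in rad. A call has 1 to 10 rows; each row shifts and turns the pose as measured when the row begins; what a row does not reach is not made up. A row lasts 1/8 s, in which the tool goes at most 62.5 mm and 10.7 degrees, less where a joint would pass 70% of its speed; a pose out of reach is approached as far as the arm can. A call is refused whole if a number of a shift passes 6.25 or a number of a turn 0.188, either way. A call with a gripper value outside its range is refused whole. "grip" is the closure, from -1 (fully open) to 1 (shut), set as the call begins (left out, the last holds). The fingers move at their own pace and stop on an object; "force" is the grip in N (left out, the last holds). Time passes only in rows, so rows that do not move let the fingers close. It gives the time, the measured TCP pose, the force and the opening at its end, in the units of the state.
- manip.sense(): the state, without advancing time (a new reading comes with each control period).
- manip.snapshot(name): name is "side" or "top"; returns the picture (384x512x3 uint8, blue, green, red); there is no depth.
- manip.get_calibration(name): a dict with "fx", "fy", "cx", "cy" (pixels), "dist_coeffs" ([k1, k2, p1, p2, k3] as OpenCV has them; the pictures are not rectified), "world_to_cam" (4x4, takes a point from world to camera coordinates). Camera axes: x right, y down, z forward; pixel columns grow to the right and rows downward; lengths in m; the calibration is good to about 2 mm. A picture is of the moment at which its call begins. get_calibration takes no time and is no camera call.
- manip.sign_off(): hands the job in, once; it reports no verdict.
The state is a dict: "t": time; "q": joint angles; "qd": joint speeds; "tau": joint torques, N m; "tcp_pos": TCP position; "tool_rot": TCP orientation; "force": force on the tool from outside, world axes, zero at the start; "ft_torque": the same for the moment, N m; "finger_gap": opening from 0.0 (shut) to 1.0 (fully open).
Only numpy, scipy, OpenCV 4.12 (cv2) and the standard library are available. Lean on these libraries where they do the work, as an engineer would, in place of code of your own. Each camera call takes 0.05 s, during which the arm holds its last target. There are 200 camera calls.

### The job

Take the glue bottle that somebody left on the white rocker tray and stand it upright on the cork mat. Then lift the yellow battery pack from the sloped rack, lay it flat on the loading side of the tray, lengthwise and clear of the pivot so that the tray stays level, and let go of it; nudge it outward under the clear hood just until the tray starts to tip, and from then on keep the gripper off pack and tray so that its own weight tips it and it slides down into the charging bay. Leave the blue pack and everything else where it is; at the end the pack lies in the bay against its stop and the empty tray has swung back level.

Things in the scene. Friction and masses are not known exactly. Their poses are not given: they have to be found in the camera images.
- station: Fixed blue rocker station. Origin on the table (z=0) below the tray's pivot; x points outboard, from loading side to charging bay, y across, z up. Two 6 mm blue cheeks at y=+-54 mm, x=-5 to +45 mm, reach 225 mm high and carry the hood.
- hood (a point): Mid-point of the lower edge of the clear hood on the loading side, at x=-8 mm, z=220 mm of the station (100 mm above the level tray floor). The hood, 5 mm thick, 114 mm wide, runs 118 mm outboard from here. An upright gripper hits it before the pack is over the pivot: lean the tool 30 to 45 deg, fingertips pointing outboard, gripper body back over the loading side.
- tray (a joint): Tray tilt, rad: 0 level (on its stop, loading side heavier), up to 0.5 with outboard end down. Axis along y, 10 mm below the tray floor. It tips slowly (damped) by itself once the pack's centre is 10 to 40 mm outboard of the pivot, depending on the pack's unknown weight. The slippery floor (friction 0.22) lets the pack slide off at about 0.25 rad; the empty tray swings back to 0.
- tray_pivot (a point): Point on the tray floor, mid-width, above the pivot (black line), 120 mm above the table when level. Axes as the station's, tilting with the tray. Floor from x=-150 mm (loading end) to +110 mm, 70 mm wide between yellow side lips 8 mm high, 5 mm thick; ends open (yellow end strip 3 mm proud). Loading side is clear above. Loading place: pack centre at about x=-85 mm.
- pack: The yellow battery pack itself (loose, 0.3 to 0.57 kg), origin at the centre of its underside, axes as for pack_c.
- pack_c (a point): Centre of the yellow pack, a box 110 x 60 x 44 mm (x, y, z), black band at its +x end; z is its top face's normal, grasp across the 60 mm. At the start it lies in the rack on a 0.55 rad (31.5 deg) slope, x up the slope, top facing up and towards the robot's side; lifting along its z clears everything. Left or right of the blue pack.
- old_pack_c (a point): Centre of the blue battery pack, same shape, lying in the same rack 110 mm (centre to centre) beside the yellow one. Leave it.
- rack: Fixed plywood rack. Origin on the table at its middle; its board, 200 mm wide and 136 mm long, rises along its x axis at 0.55 rad, with a low lip at the lower end, 20 mm above the board. Packs sit at y=+55 and y=-55 mm.
- bottle: The glue bottle itself (loose, about 0.11 kg), origin at the centre of its foot.
- bottle_c (a point): Middle of the glue bottle's height (44 mm above its foot). Clear round body of 40 mm diameter and 72 mm height with white and red label, blue cap of 24 mm diameter above it, 16 mm high, 88 mm in all. Stands upright on the tray's loading side at the start.
- mat_top (a point): Centre of the top face of the fixed cork mat, 130 x 130 mm, 4 mm thick, lying on the table.
- bay (a point): Point on the charging bay's floor under the pack's middle when it lies against the rubber stop (its centre 22 mm above the floor). Axes as the station's. The bay slopes down outboard at 0.35 rad from x=98 mm, z=58 mm of the station, 150 mm long, 80 mm wide inside.
- spool_pink: Bystander: spool of pink wire standing upright, 64 mm diameter, 70 mm high, origin under its centre.
- spool_red: Bystander: spool of red wire standing upright, 64 mm diameter, 70 mm high, origin under its centre.
- screwdriver: Bystander: screwdriver, 170 mm long, lying on the table.
- spanner: Bystander: spanner, 150 mm long, lying on the table.
There are look-alikes about, which are no part of the job. Of the things shaped like the pack, the yellow one is meant.

How it is judged:
By the outcome, as a careful person would: the job done as asked, in the order asked, and still so for the second after the job is handed in, with the robot touching nothing.
It also fails if it takes over 72 s, if anything falls off the work surface, if the arm or the gripper's body presses on something with over 40 N, if the wrist force passes 120 N, or if a joint passes its speed limit or range.

## Working session

There is one attempt and no reset: what is moved stays moved. The work goes in short steps, Python scripts to look and compute and a tool call to move; the robot and the scene stay as the last step left them, time stands still between calls to the robot, and variables do not carry over. Pictures are saved under pics/ and viewed, about 8 in all and at most 12, crops included, and the job is handed in when it is done.

Besides the shell and the picture viewer there is one more tool, called after ">>>" as name(argument=value, ...) on one line, values as JSON. send_rows: Moves the arm, as the interface text tells. Its arguments: {"type":"object","properties":{"commands":{"type":"array","items":{"type":"object","properties":{"delta_pos":{"type":"array","items":{"type":"number"}},"yaw":{"type":"number"}}}},"grip":{"type":"number"},"force":{"type":"number"}},"required":["commands"]}

```bash
mkdir -p pics; python3 - <<'E'
from station import manip
import cv2,numpy as np
for n in("side","top"):
    cv2.imwrite(f"pics/{n}0.png",manip.snapshot(n)); c=manip.get_calibration(n)
    W=np.array(c["world_to_cam"]);print(n,c["fx"],c["cx"],c["cy"],c["dist_coeffs"],(-W[:3,:3].T@W[:3,3]).round(3),W[2,:3].round(2))
s=manip.sense();print(s["t"],s["tcp_pos"],s["tool_rot"],s["finger_gap"])
E
cat > h.py <<'E'
from station import manip
import cv2,numpy as np
def ray(n,uv):
    c=manip.get_calibration(n);W=np.array(c["world_to_cam"]);R,t=W[:3,:3],W[:3,3]
    K=np.array([[c["fx"],0,c["cx"]],[0,c["fy"],c["cy"]],[0,0,1]])
    p=cv2.undistortPoints(np.array(uv,float).reshape(-1,1,2),K,np.array(c["dist_coeffs"])).reshape(-1,2)
    d=np.c_[p,np.ones(len(p))]@R
    return -R.T@t,d
def onz(n,uv,z):
    o,d=ray(n,uv);return o+d*((z-o[2])/d[:,2])[:,None]
def tri(uv1,uv2,n1="top",n2="side"):
    o1,d1=ray(n1,uv1);o2,d2=ray(n2,uv2);out=[]
    for a,b in zip(d1,d2):
        s=np.linalg.lstsq(np.c_[a,-b],o2-o1,rcond=None)[0];p,q=o1+s[0]*a,o2+s[1]*b
        out.append([*((p+q)/2),np.linalg.norm(p-q)])
    return np.array(out)
def proj(n,P):
    c=manip.get_calibration(n);W=np.array(c["world_to_cam"])
    K=np.array([[c["fx"],0,c["cx"]],[0,c["fy"],c["cy"]],[0,0,1]])
    return cv2.projectPoints(np.array(P,float).reshape(-1,1,3),cv2.Rodrigues(W[:3,:3])[0],W[:3,3],K,np.array(c["dist_coeffs"]))[0].reshape(-1,2)
E
```

```text
side 373.22720885509636 253.59021204445662 190.4690513229061 [-0.03423661  0.          0.          0.          0.        ] [ 0.511 -1.027  0.878] [ 0.04  0.81 -0.59]
top 407.3682087512009 256.08403843224454 191.53411293117176 [-0.12378147  0.          0.          0.          0.        ] [ 0.444 -0.009  1.214] [ 0.11  0.02 -0.99]
0.1 [0.16869009 0.60115881 0.2304355 ] [ 1.36449301e-01  9.90646596e-01 -9.10636932e-04 -2.82923230e-04] 0.998189551188194
```

View pics/top0.png

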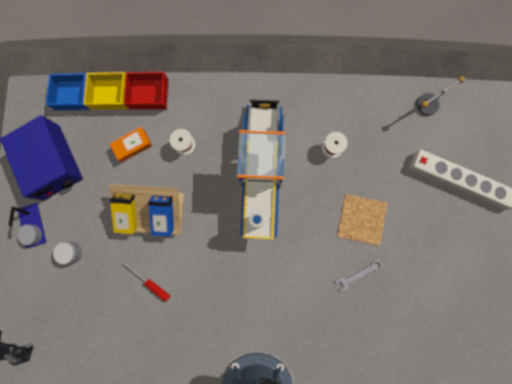

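View pics/side0.png

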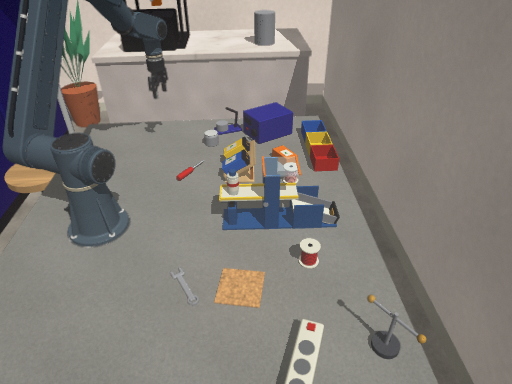

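```bash
python3 - <<'E'
import cv2,numpy as np
t=cv2.imread("pics/top0.png");s=cv2.imread("pics/side0.png")
a=cv2.resize(t[90:250,95:295],None,fx=4,fy=3.75*4/3.75,interpolation=cv2.INTER_CUBIC)[:, :800]
b=cv2.resize(s[130:235,210:345],None,fx=5,fy=5,interpolation=cv2.INTER_CUBIC)
a=a[:600]
cv2.imwrite("pics/a.png",a);cv2.imwrite("pics/b.png",b);print(a.shape,b.shape)
E
```

```text
(600, 800, 3) (525, 675, 3)
```

View pics/a.png

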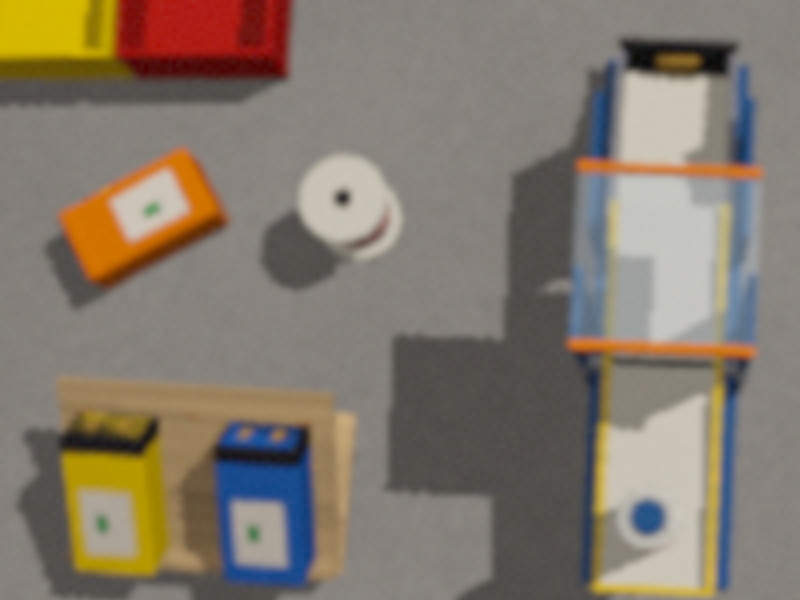

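View pics/b.png

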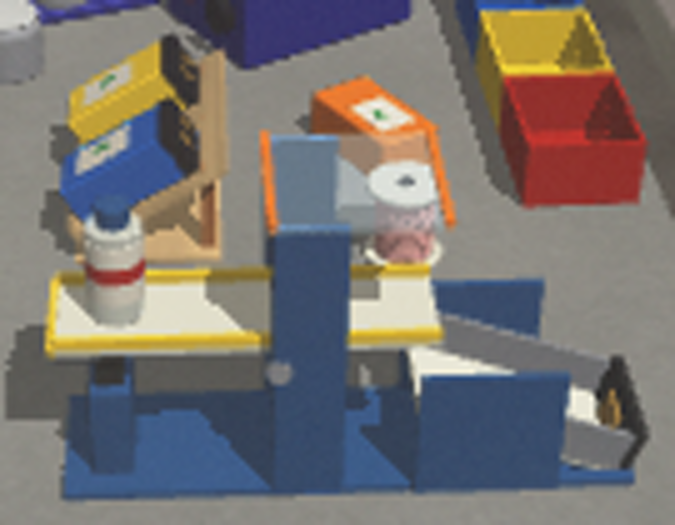

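```bash
cat > m.py <<'E'
from h import *
from scipy.optimize import least_squares
A=lambda l:[(95+u/4-.375,90+v/4-.375) for u,v in l]
B=lambda l:[(210+u/5-.4,130+v/5-.4) for u,v in l]
E0=onz("top",A([(592,592),(716,594)]),.125);H=onz("top",A([(568,347),(755,352)]),.222)
print("end",E0.round(4),"hood",H.round(4))
L=onz("top",A([(596,580),(606,365),(714,582),(724,365)]),.128);print("lips",L.round(4))
print("yaws",[np.arctan2(*(L[i+1]-L[i])[[1,0]]).round(4) for i in(0,2)],np.arctan2(*(-(H[1]-H[0])*[1,-1,1])[[0,1]]).round(4))
print("cap",onz("top",A([(648,517)]),.208).round(4))
print("side end strip", onz("side",B([(48,352),(52,278)]),.125).round(4))
print("cap side",tri(A([(648,517)]),B([(114,204)])).round(4))
print("labels",tri(A([(102,523),(252,535)]),B([(108,85),(100,157)])).round(4))
def pts(p,loc):
    c,s=np.cos(.55),np.sin(.55);cy,sy=np.cos(p[3]),np.sin(p[3])
    R=np.array([[cy,-sy,0],[sy,cy,0],[0,0,1]])@np.array([[c,0,-s],[0,1,0],[s,0,c]])
    return p[:3]+np.array(loc)@R.T
def fit(lt,ut,ls,us):
    f=lambda p:np.r_[(proj("top",pts(p,lt))-ut).ravel(),(proj("side",pts(p,ls))-us).ravel()]
    r=least_squares(f,[.5,.3,.1,0]);return r.x,r.fun
a,b,h=.055,.03,.022
q=[(-a,b,h),(-a,-b,h),(a,-b,h),(a,b,h)]
for nm,t,ls,s in(("yel",[(75,571),(164,576),(159,442),(63,447)],[q[0],q[1],q[3]],[(70,95),(74,138),(165,38)]),
   ("blue",[(224,581),(313,584),(308,452),(217,455)],[q[0],q[1]],[(64,146),(64,190)])):
    x,f=fit(q,A(t),ls,B(s));print(nm,x.round(4),f.round(1))
M=cv2.imread("pics/top0.png");hsv=cv2.cvtColor(M,cv2.COLOR_BGR2HSV)
m=cv2.inRange(hsv,(8,90,90),(25,255,255));m[:, :330]=0;m[:190]=0
c=max(cv2.findContours(m,0,2)[0],key=cv2.contourArea);r=cv2.minAreaRect(c);print("mat",r,onz("top",[r[0]],.004).round(4))
E
python3 m.py
```

```text
end [[ 0.4407  0.0438  0.125 ]
 [ 0.4408 -0.0387  0.125 ]] hood [[ 0.5907  0.0571  0.222 ]
 [ 0.5894 -0.058   0.222 ]]
lips [[ 0.4487  0.0412  0.128 ]
 [ 0.5928  0.0374  0.128 ]
 [ 0.4487 -0.0372  0.128 ]
 [ 0.5941 -0.0419  0.128 ]]
yaws [np.float64(-0.0259), np.float64(-0.0328)] 3.1301
cap [[0.4876 0.0062 0.208 ]]
side end strip [[ 0.4394 -0.0401  0.125 ]
 [ 0.4403  0.045   0.125 ]]
cap side [[4.875e-01 6.200e-03 2.096e-01 2.000e-04]]
labels [[0.4801 0.3945 0.0812 0.0023]
 [0.4735 0.2874 0.0743 0.0039]]
yel [ 0.5015  0.3834  0.0666 -0.0432] [ 1.9  0.9 -0.2  1.1 -2.4  0.4  0.7 -2.2  0.   0.8 -1.6 -0.8  1.9  0.2]
blue [ 0.4977  0.2712  0.0824 -0.0427] [ 1.1  0.7 -0.3  1.4 -1.  -0.5  0.  -2.6 -0.3  0.8 -1.1 -0.2]
mat ((362.0191955566406, 219.40383911132812), (43.7338981628418, 43.53778076171875), 11.309932708740234) [[ 0.4996 -0.3051  0.004 ]]
```

```bash
python3 - <<'E'
import cv2,numpy as np
t=cv2.imread("pics/top0.png");s=cv2.imread("pics/side0.png")
a=cv2.resize(t[188:242,105:185],None,fx=9,fy=9,interpolation=cv2.INTER_CUBIC)
b=cv2.resize(s[132:186,218:262],None,fx=9,fy=9,interpolation=cv2.INTER_CUBIC)
c=np.full((600,760,3),0,np.uint8); 
cv2.imwrite("pics/c.png",np.hstack([a[:,:400],b])); print(a.shape,b.shape)
h=cv2.cvtColor(t,cv2.COLOR_BGR2HSV)
for r in range(192,238,3):
    row=h[r,105:185]; y=np.where((abs(row[:,0].astype(int)-26)<8)&(row[:,1]>130)&(row[:,2]>110))[0]; bl=np.where((abs(row[:,0].astype(int)-112)<12)&(row[:,1]>130))[0]
    print(r,(y[[0,-1]]+105) if len(y) else 0,(bl[[0,-1]]+105) if len(bl) else 0)
E
```

```text
(486, 720, 3) (486, 396, 3)
192 [117 118] 0
195 [116 131] 0
198 [126 128] [151 169]
201 [132 135] [150 169]
204 [110 135] [169 171]
207 [110 135] [149 171]
210 [111 136] [150 171]
213 [111 136] [150 171]
216 [112 136] [150 172]
219 [112 136] [150 172]
222 [112 137] [151 172]
225 [113 137] [151 172]
228 [113 136] [151 172]
231 [114 134] [151 171]
234 0 [152 170]
237 0 0
```

View pics/c.png

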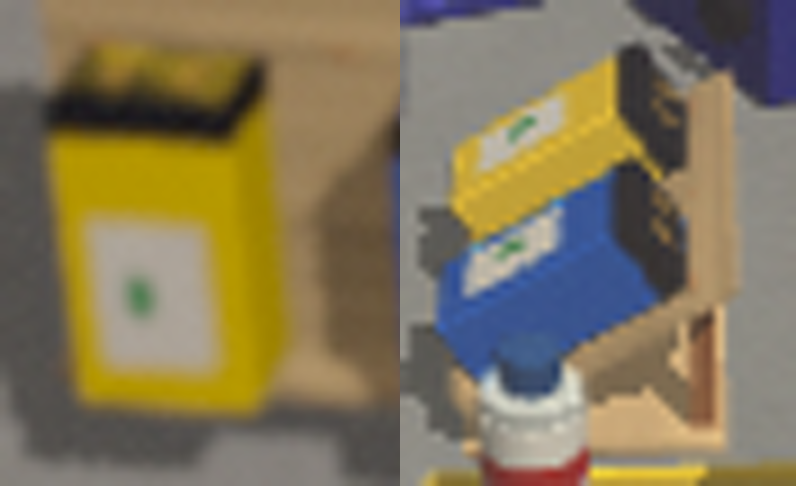

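```bash
cat > m2.py <<'E'
from h import *
from scipy.optimize import least_squares
from m import pts
T=lambda l:np.array([(105+u/9-.44,188+v/9-.44) for u,v in l])
S=lambda l:np.array([(218+(u-400)/9-.44,132+v/9-.44) for u,v in l])
a,b,h=.055,.03,.022
lt=[(-a,b,h),(-a,-b,h),(-a,-b,-h),(a,-b,-h),(a,b,-h)];ut=T([(80,403),(252,410),(287,332),(266,60),(87,45)])
ls=[(-a,b,h),(-a,-b,h),(-a,-b,-h)];us=S([(453,150),(455,193),(474,240)])
f=lambda p:np.r_[(proj("top",pts(p,lt))-ut).ravel(),(proj("side",pts(p,ls))-us).ravel()]
r=least_squares(f,[.5,.38,.08,0],loss="soft_l1");x=r.x
print("pose",x.round(4),f(x).round(1))
print("upper top corners in crop c",((proj("top",pts(x,[(a,b,h),(a,-b,h)]))+.44-[105,188])*9).round(0))
E
python3 m2.py | tail -4
```

```text
pose [ 0.5028  0.3874  0.0789 -0.0437] [-1.   0.4  0.2  1.1  0.9  2.   0.1 -1.5 -0.5 -1.1  0.3 -1.8 -0.7  0.4
  3.   2.6]
upper top corners in crop c [[ 32.  96.]
 [221. 109.]]
```

```bash
cat >> m2.py <<'E'
lt=[lt[i] for i in(0,1,3,4)];ut=ut[[0,1,3,4]];ls=ls[:2];us=us[:2]
r=least_squares(f,x,loss="soft_l1");x=r.x
print("pose",x.round(4),f(x).round(1))
for z in(.07,.08,.09):
    r=least_squares(lambda p:f([p[0],p[1],z,p[2]]),[.5,.38,0]);print(z,r.x.round(4),r.fun.round(1))
E
python3 m2.py | tail -8; python3 - <<'E'
import sys;sys.path.insert(0,'.')
from h import *
# rack upper edge & base in side view for height: spools etc not needed
print(onz("top",[(105+45/9,188+10/9)],.15))
E
```

```text
pose [ 0.5028  0.3874  0.0789 -0.0437] [-1.   0.4  0.2  1.1  0.9  2.   0.1 -1.5 -0.5 -1.1  0.3 -1.8 -0.7  0.4
  3.   2.6]
upper top corners in crop c [[ 32.  96.]
 [221. 109.]]
pose [ 0.5026  0.3891  0.0719 -0.0396] [-0.6  0.5  0.4  1.1  0.2 -1.2 -0.3 -0.7  0.4 -0.5 -0.6  1.6]
0.07 [ 0.5027  0.39   -0.0437] [-0.7  0.5  0.3  1.2  0.1 -1.1 -0.2 -0.7  0.4 -0.3 -0.6  1.9]
0.08 [ 0.5023  0.3858 -0.0342] [-0.4  0.7  0.8  1.2  0.3 -1.5 -0.3 -0.8  0.1 -1.7 -0.8  0.4]
0.09 [ 0.5019  0.3816 -0.0247] [-0.1  0.9  1.3  1.3  0.5 -1.8 -0.3 -1.  -0.2 -3.2 -0.9 -1. ]
[[0.56221873 0.40267873 0.15      ]]
```

>>> send_rows(commands=[{"delta_pos": [2.9, -5.4, 0.5], "yaw": 0.025}, {"delta_pos": [2.9, -5.4, 0.5], "yaw": 0.025}, {"delta_pos": [2.9, -5.4, 0.5], "yaw": 0.025}, {"delta_pos": [2.9, -5.4, 0.3], "yaw": 0.025}, {"delta_pos": [2.9, -5.4, 0.3], "yaw": 0.025}, {"delta_pos": [2.9, -5.4, 0.3], "yaw": 0.025}, {"delta_pos": [2.9, -5.4, 0], "yaw": 0.025}, {"delta_pos": [2.9, -5.4, 0], "yaw": 0.025}, {"delta_pos": [2.9, -5.4, 0], "yaw": 0.025}, {"delta_pos": [2.9, -5.4, 0], "yaw": 0.025}], grip=-1)

```text
t: 1.35
tcp_pos: [0.4603, 0.0514, 0.2525]
tool_rot: [0.003, 1.0, -0.001, 0.001]
force: [0.8, 1.3, 0.4]
finger_gap: 0.996
```

>>> send_rows(commands=[{"delta_pos": [2.7, -4.5, 0], "yaw": -0.02}, {"delta_pos": [0, 0, 0], "yaw": 0}])

```text
t: 1.6
tcp_pos: [0.4902, 0.0008, 0.2522]
tool_rot: [0.016, 1.0, -0.001, 0.001]
force: [-0.4, 1.2, -0.4]
finger_gap: 1.0
```

>>> send_rows(commands=[{"delta_pos": [-0.25, 0.5, -3], "yaw": 0}, {"delta_pos": [0, 0, -3], "yaw": 0}, {"delta_pos": [0, 0, -3], "yaw": 0}, {"delta_pos": [0, 0, -1.5], "yaw": 0}, {"delta_pos": [0, 0, 0], "yaw": 0}])

```text
t: 2.22
tcp_pos: [0.4835, 0.0095, 0.1438]
tool_rot: [0.016, 1.0, 0.0, -0.001]
force: [-0.9, -0.2, -0.6]
finger_gap: 1.004
```

```bash
python3 - <<'E'
from h import *
s=manip.sense();print(s["tcp_pos"],s["force"])
a=cv2.resize(manip.snapshot("side")[130:240,200:350],None,fx=4,fy=4);b=cv2.resize(manip.snapshot("top")[130:260,200:300],None,fx=3.4,fy=3.385)[:440]
cv2.imwrite("pics/d.png",np.hstack([a[:440,:450],b]));print(a.shape,b.shape)
E
```

```text
[0.4835206  0.00947676 0.14381334] [-0.86155502 -0.24152322 -0.64000894]
(440, 600, 3) (440, 340, 3)
```

View pics/d.png

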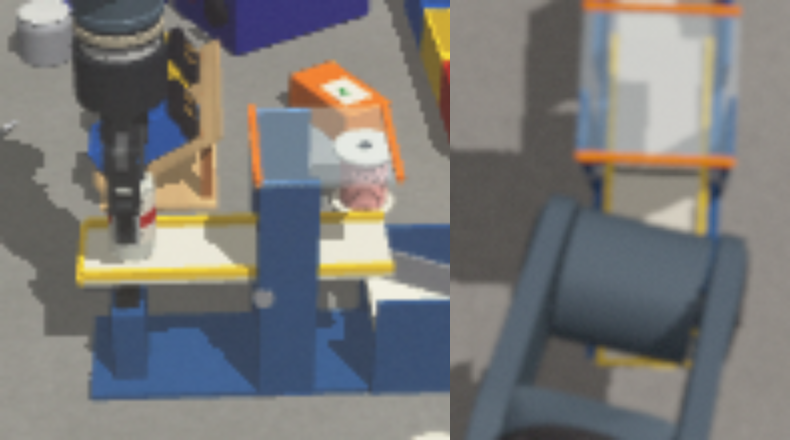

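The side view shows the fingers straddling the bottle (finger at about (123,200), bottle at (140,210) of the crop). The fingers are slightly short in x.

>>> send_rows(commands=[{"delta_pos": [0.4, -0.3, 0.1], "yaw": 0}, {"delta_pos": [0, 0, 0], "yaw": 0}])

```text
t: 2.58
tcp_pos: [0.4901, 0.0061, 0.1477]
tool_rot: [0.016, 1.0, -0.0, 0.002]
force: [0.5, 0.0, -0.4]
finger_gap: 1.003
```

>>> send_rows(commands=[{"delta_pos": [0, 0, 0], "yaw": 0}, {"delta_pos": [0, 0, 0], "yaw": 0}, {"delta_pos": [0, 0, 0], "yaw": 0}, {"delta_pos": [0, 0, 0], "yaw": 0}, {"delta_pos": [0, 0, 0], "yaw": 0}, {"delta_pos": [0, 0, 0], "yaw": 0}], grip=1, force=30)

```text
t: 3.32
tcp_pos: [0.4906, 0.0058, 0.1488]
tool_rot: [0.016, 1.0, -0.001, 0.003]
force: [0.3, 0.7, 0.6]
finger_gap: 0.457
```

>>> send_rows(commands=[{"delta_pos": [0, 0, 3], "yaw": 0}, {"delta_pos": [0, 0, 3], "yaw": 0}, {"delta_pos": [0, -4, 0], "yaw": 0}, {"delta_pos": [0.2, -5, 0], "yaw": 0}, {"delta_pos": [0.2, -5, 0], "yaw": 0}, {"delta_pos": [0.2, -5, 0], "yaw": 0}, {"delta_pos": [0.2, -5, 0], "yaw": 0}, {"delta_pos": [0.1, -4, 0], "yaw": 0}, {"delta_pos": [0, -2, 0], "yaw": 0}, {"delta_pos": [0, 0, 0], "yaw": 0}])

```text
t: 4.58
tcp_pos: [0.4959, -0.3008, 0.2073]
tool_rot: [0.014, 1.0, 0.001, 0.0]
force: [0.4, -0.0, -1.7]
finger_gap: 0.463
```

Held. Going down to about z = 0.033.

>>> send_rows(commands=[{"delta_pos": [0.3, -0.3, -4], "yaw": 0}, {"delta_pos": [0, 0, -4.5], "yaw": 0}, {"delta_pos": [0, 0, -4.5], "yaw": 0}, {"delta_pos": [0, 0, -2.5], "yaw": 0}, {"delta_pos": [0, 0, 0], "yaw": 0}, {"delta_pos": [0, 0, 0], "yaw": 0}])

```text
t: 5.32
tcp_pos: [0.4994, -0.2923, 0.0505]
tool_rot: [0.01, 1.0, 0.004, -0.0]
force: [0.6, -0.8, -0.4]
finger_gap: 0.46
```

>>> send_rows(commands=[{"delta_pos": [0, -1.1, -0.8], "yaw": 0}, {"delta_pos": [0, 0, -0.4], "yaw": 0}, {"delta_pos": [0, 0, -0.2], "yaw": 0}, {"delta_pos": [0, 0, 0], "yaw": 0}])

```text
t: 5.82
tcp_pos: [0.5012, -0.3053, 0.039]
tool_rot: [0.01, 1.0, 0.002, 0.002]
force: [0.3, 0.2, -0.8]
finger_gap: 0.462
```

>>> send_rows(commands=[{"delta_pos": [0, 0, -0.4], "yaw": 0}, {"delta_pos": [0, 0, -0.2], "yaw": 0}, {"delta_pos": [0, 0, 0], "yaw": 0}])

```text
t: 6.2
tcp_pos: [0.5012, -0.3055, 0.0329]
tool_rot: [0.01, 1.0, 0.002, 0.002]
force: [-0.0, -0.7, -0.3]
finger_gap: 0.462
```

>>> send_rows(commands=[{"delta_pos": [0, 0, -0.1], "yaw": 0}, {"delta_pos": [0, 0, -0.1], "yaw": 0}, {"delta_pos": [0, 0, 0], "yaw": 0}])

```text
t: 6.58
tcp_pos: [0.5014, -0.3055, 0.0331]
tool_rot: [0.01, 1.0, 0.001, 0.003]
force: [-0.3, -0.8, -2.0]
finger_gap: 0.461
```

>>> send_rows(commands=[{"delta_pos": [0, 0, -0.2], "yaw": 0}, {"delta_pos": [0, 0, 0], "yaw": 0}])

```text
t: 6.82
tcp_pos: [0.5018, -0.3056, 0.0331]
tool_rot: [0.01, 1.0, 0.001, 0.003]
force: [0.4, -1.4, -1.2]
finger_gap: 0.457
```

>>> send_rows(commands=[{"delta_pos": [0, 0, 0], "yaw": 0}, {"delta_pos": [0, 0, 0], "yaw": 0}, {"delta_pos": [0, 0, 0], "yaw": 0}, {"delta_pos": [0, 0, 0], "yaw": 0}, {"delta_pos": [0, 0, 0], "yaw": 0}], grip=-1)

```text
t: 7.45
tcp_pos: [0.5017, -0.3056, 0.0321]
tool_rot: [0.01, 1.0, 0.001, 0.003]
force: [0.1, -0.4, 0.4]
finger_gap: 0.999
```

>>> send_rows(commands=[{"delta_pos": [0, 0, 3], "yaw": 0}, {"delta_pos": [0, 0, 5], "yaw": 0}, {"delta_pos": [0, 0, 6], "yaw": 0}, {"delta_pos": [0, 1, 5], "yaw": 0}, {"delta_pos": [0, 5, 2], "yaw": 0}, {"delta_pos": [-0.3, 6, 0], "yaw": 0}, {"delta_pos": [-0.3, 6, 0], "yaw": 0}, {"delta_pos": [-0.3, 6, 0], "yaw": 0}, {"delta_pos": [0, 6, 0], "yaw": 0}, {"delta_pos": [0, 6, 0], "yaw": 0}])

```text
t: 8.7
tcp_pos: [0.4917, 0.06, 0.2496]
tool_rot: [0.015, 1.0, 0.0, 0.007]
force: [1.3, 0.7, -0.7]
finger_gap: 0.997
```

>>> send_rows(commands=[{"delta_pos": [0, 6, 0], "yaw": 0}, {"delta_pos": [0, 6, 0], "yaw": 0}, {"delta_pos": [0, 6, 0], "yaw": 0}, {"delta_pos": [0, 6, 0], "yaw": 0}, {"delta_pos": [0, 5, 0], "yaw": 0}, {"delta_pos": [0, 3, 0], "yaw": -0.01}, {"delta_pos": [0, 0, 0], "yaw": 0}, {"delta_pos": [0, 0, 0], "yaw": 0}])

```text
t: 9.7
tcp_pos: [0.488, 0.3942, 0.2492]
tool_rot: [0.017, 1.0, -0.0, 0.008]
force: [-0.4, -0.2, -0.1]
finger_gap: 1.0
```

```bash
python3 - <<'E'
from h import *
s=manip.sense();print(s["tcp_pos"],s["tool_rot"])
cv2.imwrite("pics/s1.png",manip.snapshot("side"));t=manip.snapshot("top");cv2.imwrite("pics/t1.png",t)
h=cv2.cvtColor(t,cv2.COLOR_BGR2HSV);m=cv2.inRange(h,(100,110,50),(125,255,255));m[:,:330]=0;m[:190]=0;m[250:]=0;m[:,400:]=0
mm=cv2.moments(m);print("cap px",mm["m10"]/mm["m00"],mm["m01"]/mm["m00"],onz("top",[(mm["m10"]/mm["m00"],mm["m01"]/mm["m00"])],.092))
E
```

```text
[0.4880009  0.39417162 0.249221  ] [ 1.68300744e-02  9.99830085e-01 -4.31954237e-05  7.51980691e-03]
cap px 369.1666666666667 218.4 [[ 0.49859972 -0.30360592  0.092     ]]
```

>>> send_rows(commands=[{"delta_pos": [0.5, -0.4, -4], "yaw": 0}, {"delta_pos": [0.2, -0.2, -5], "yaw": 0}, {"delta_pos": [0, 0, -3], "yaw": 0}, {"delta_pos": [0, 0, 0], "yaw": 0}, {"delta_pos": [0, 0, 0], "yaw": 0}])

```text
t: 10.42
tcp_pos: [0.499, 0.3821, 0.1304]
tool_rot: [0.022, 1.0, 0.001, 0.01]
force: [-0.8, 0.9, 0.7]
finger_gap: 1.002
```

>>> send_rows(commands=[{"delta_pos": [-0.1, 0.4, -2], "yaw": 0}, {"delta_pos": [0, 0, 0], "yaw": 0}])

```text
t: 10.68
tcp_pos: [0.4995, 0.3867, 0.1119]
tool_rot: [0.022, 1.0, 0.002, 0.012]
force: [-0.0, -0.4, 0.7]
finger_gap: 1.001
```

```bash
python3 - <<'E'
from h import *
s=manip.sense();print(s["tcp_pos"],s["tool_rot"])
a=cv2.resize(manip.snapshot("side")[110:200,205:285],None,fx=6,fy=6);b=cv2.resize(manip.snapshot("top")[170:260,95:195],None,fx=3,fy=6)
cv2.imwrite("pics/e.png",np.hstack([a,b]))
E
```

```text
[0.49945062 0.38673806 0.11191696] [0.02189432 0.99967955 0.00231649 0.0124926 ]
```

View pics/e.png

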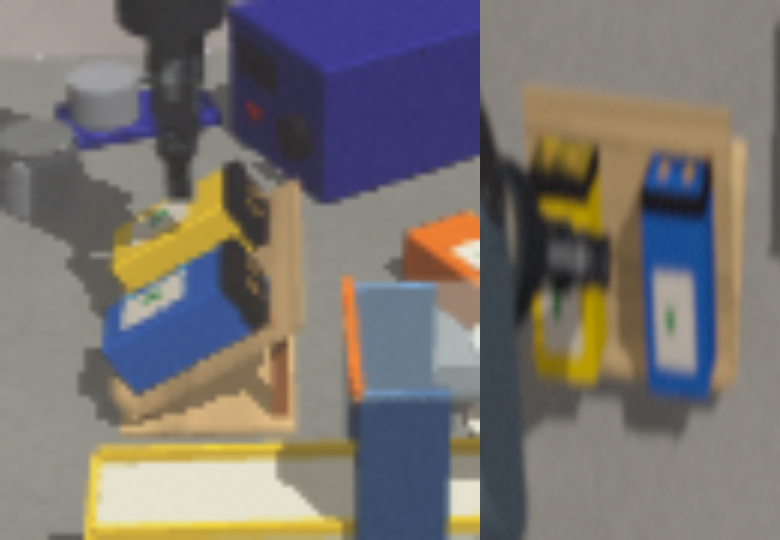

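```bash
python3 - <<'E'
from h import *
from m2 import pts
print("==")
P=[(.4995,.337,.112),(.4995,.337,.125),(.4995,.437,.112)]
print(((proj("side",P)-[205,110])*6).round(),((proj("top",P)-[95,170])*[3,6]+[480,0]).round())
x=[.5024,.387,.077,-.04];a,b,h=.055,.03,.022
C=pts(x,[(-a,b,h),(-a,-b,h),(a,-b,h),(a,b,h)])
print(((proj("side",C)-[205,110])*6).round(),((proj("top",C)-[95,170])*[3,6]+[480,0]).round())
E
```

```text
end [[ 0.4407  0.0438  0.125 ]
 [ 0.4408 -0.0387  0.125 ]] hood [[ 0.5907  0.0571  0.222 ]
 [ 0.5894 -0.058   0.222 ]]
lips [[ 0.4487  0.0412  0.128 ]
 [ 0.5928  0.0374  0.128 ]
 [ 0.4487 -0.0372  0.128 ]
 [ 0.5941 -0.0419  0.128 ]]
yaws [np.float64(-0.0259), np.float64(-0.0328)] 3.1301
cap [[0.4876 0.0062 0.208 ]]
side end strip [[ 0.4394 -0.0401  0.125 ]
 [ 0.4403  0.045   0.125 ]]
cap side [[4.875e-01 6.200e-03 2.096e-01 2.000e-04]]
labels [[0.4801 0.3945 0.0812 0.0023]
 [0.4735 0.2874 0.0743 0.0039]]
yel [ 0.5015  0.3834  0.0666 -0.0432] [ 1.9  0.9 -0.2  1.1 -2.4  0.4  0.7 -2.2  0.   0.8 -1.6 -0.8  1.9  0.2]
blue [ 0.4977  0.2712  0.0824 -0.0427] [ 1.1  0.7 -0.3  1.4 -1.  -0.5  0.  -2.6 -0.3  0.8 -1.1 -0.2]
mat ((362.0191955566406, 219.40383911132812), (43.7338981628418, 43.53778076171875), 11.309932708740234) [[ 0.4996 -0.3051  0.004 ]]
pose [ 0.5028  0.3874  0.0789 -0.0437] [-1.   0.4  0.2  1.1  0.9  2.   0.1 -1.5 -0.5 -1.1  0.3 -1.8 -0.7  0.4
  3.   2.6]
upper top corners in crop c [[ 32.  96.]
 [221. 109.]]
pose [ 0.5026  0.3891  0.0719 -0.0396] [-0.6  0.5  0.4  1.1  0.2 -1.2 -0.3 -0.7  0.4 -0.5 -0.6  1.6]
0.07 [ 0.5027  0.39   -0.0437] [-0.7  0.5  0.3  1.2  0.1 -1.1 -0.2 -0.7  0.4 -0.3 -0.6  1.9]
0.08 [ 0.5023  0.3858 -0.0342] [-0.4  0.7  0.8  1.2  0.3 -1.5 -0.3 -0.8  0.1 -1.7 -0.8  0.4]
0.09 [ 0.5019  0.3816 -0.0247] [-0.1  0.9  1.3  1.3  0.5 -1.8 -0.3 -1.  -0.2 -3.2 -0.9 -1. ]
==
[[185. 220.]
 [184. 204.]
 [183. 153.]] [[606. 262.]
 [601. 261.]
 [501. 258.]]
[[112. 222.]
 [108. 263.]
 [237. 189.]
 [238. 149.]] [[534. 378.]
 [594. 386.]
 [583. 179.]
 [520. 171.]]
```

>>> send_rows(commands=[{"delta_pos": [-0.1, 0, -2.2], "yaw": 0}, {"delta_pos": [0, 0, -1.6], "yaw": 0}, {"delta_pos": [0, 0, -0.5], "yaw": 0}, {"delta_pos": [0, 0, 0], "yaw": 0}])

```text
t: 11.28
tcp_pos: [0.5014, 0.3887, 0.0714]
tool_rot: [0.021, 1.0, 0.004, 0.016]
force: [-0.7, -0.9, 0.5]
finger_gap: 1.0
```

>>> send_rows(commands=[{"delta_pos": [-0.35, -0.1, -0.4], "yaw": 0}, {"delta_pos": [0, 0, -0.1], "yaw": 0}, {"delta_pos": [0, 0, 0], "yaw": 0}])

```text
t: 11.65
tcp_pos: [0.4984, 0.3881, 0.0673]
tool_rot: [0.021, 1.0, 0.005, 0.017]
force: [0.4, 0.5, -0.4]
finger_gap: 1.004
```

>>> send_rows(commands=[{"delta_pos": [0, 0, 0], "yaw": 0}, {"delta_pos": [0, 0, 0], "yaw": 0}, {"delta_pos": [0, 0, 0], "yaw": 0}, {"delta_pos": [0, 0, 0], "yaw": 0}, {"delta_pos": [0, 0, 0], "yaw": 0}], grip=1, force=70)

```text
t: 12.28
tcp_pos: [0.4989, 0.3887, 0.0683]
tool_rot: [0.021, 1.0, 0.006, 0.018]
force: [0.6, -0.1, 0.9]
finger_gap: 0.684
```

>>> send_rows(commands=[{"delta_pos": [-0.5, 0, 1.0], "yaw": 0}, {"delta_pos": [-1, 0, 2], "yaw": 0}, {"delta_pos": [-1.5, 0, 3], "yaw": 0}, {"delta_pos": [-1, 0, 4], "yaw": 0}, {"delta_pos": [0, 0, 5], "yaw": 0}, {"delta_pos": [0, 0, 3], "yaw": 0}, {"delta_pos": [0, 0, 0], "yaw": 0}])

```text
t: 13.15
tcp_pos: [0.4482, 0.3858, 0.2558]
tool_rot: [0.021, 1.0, 0.003, 0.014]
force: [-0.1, 0.8, -4.5]
finger_gap: 0.685
```

```bash
python3 - <<'E'
from h import *
s=manip.sense();print(s["tcp_pos"],s["tool_rot"],s["force"],s["ft_torque"])
i=manip.snapshot("side");t=manip.snapshot("top");cv2.imwrite("pics/s2.png",i)
cv2.imwrite("pics/f.png",np.hstack([cv2.resize(i[60:210,190:310],None,fx=4,fy=4),cv2.resize(t[150:270,90:190],None,fx=4,fy=5)]))
E
```

```text
[0.44822005 0.38575044 0.25581228] [0.02085154 0.99968473 0.00334722 0.01358111] [-0.14645281  0.80713981 -4.52504862] [-0.06165744  0.05328914 -0.01171398]
```

View pics/f.png

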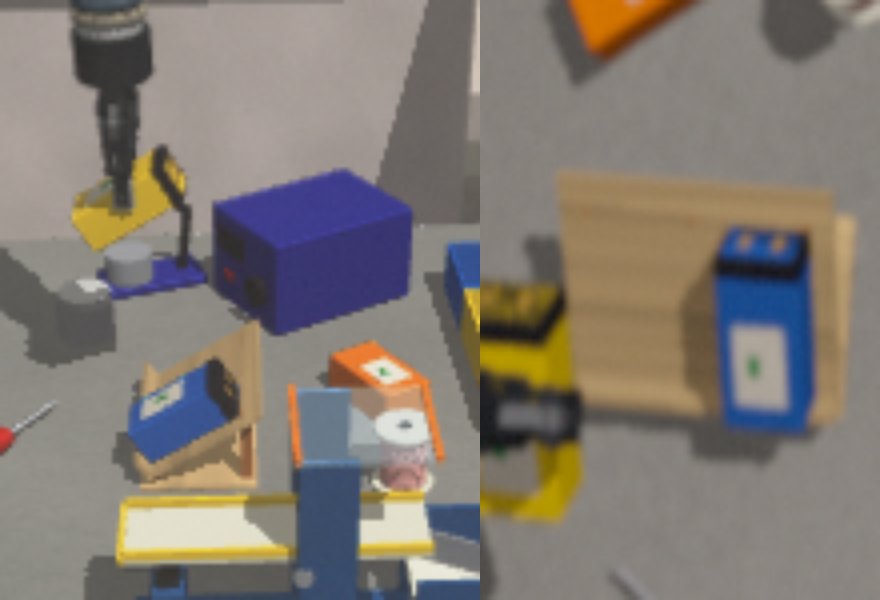

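>>> send_rows(commands=[{"delta_pos": [0, -3, 0], "yaw": 0.002}, {"delta_pos": [0.5, -5, 0], "yaw": 0.002}, {"delta_pos": [0.8, -5, 0], "yaw": 0.002}, {"delta_pos": [0.8, -5, 0], "yaw": 0.002}, {"delta_pos": [0.8, -5, 0], "yaw": 0.002}, {"delta_pos": [0.8, -5, 0], "yaw": 0.002}, {"delta_pos": [0.8, -4, 0], "yaw": 0.002}, {"delta_pos": [0.5, -3, 0], "yaw": 0}, {"delta_pos": [0, 0, 0], "yaw": 0}, {"delta_pos": [0, 0, 0], "yaw": 0}])

```text
t: 14.5
tcp_pos: [0.4823, 0.0233, 0.2324]
tool_rot: [0.013, 1.0, 0.0, -0.01]
force: [0.5, 1.1, -4.2]
finger_gap: 0.687
```

>>> send_rows(commands=[{"delta_pos": [1.5, -1.3, 0], "yaw": 0}, {"delta_pos": [1.1, -1.0, -2], "yaw": 0}, {"delta_pos": [0, 0, -2], "yaw": 0}, {"delta_pos": [0, 0, 0], "yaw": 0}, {"delta_pos": [0, 0, 0], "yaw": 0}])

```text
t: 15.12
tcp_pos: [0.5133, 0.0008, 0.1912]
tool_rot: [0.01, 1.0, -0.001, -0.008]
force: [-0.0, 0.4, -4.3]
finger_gap: 0.686
```

>>> send_rows(commands=[{"delta_pos": [-0.4, 0, -1.5], "yaw": -0.005}, {"delta_pos": [0, 0, -1], "yaw": 0}, {"delta_pos": [0, 0, 0], "yaw": 0}], force=35)

```text
t: 15.5
tcp_pos: [0.5118, 0.0009, 0.168]
tool_rot: [0.012, 1.0, -0.001, -0.005]
force: [-0.3, -0.1, -4.4]
finger_gap: 0.688
```

```bash
python3 - <<'E'
from h import *
s=manip.sense();print(s["tcp_pos"],s["tool_rot"],s["force"],s["ft_torque"])
i=manip.snapshot("side");t=manip.snapshot("top");cv2.imwrite("pics/s2.png",i)
cv2.imwrite("pics/g.png",np.hstack([cv2.resize(i[100:230,205:315],None,fx=4,fy=4),cv2.resize(t[150:280,210:310],None,fx=3.6,fy=4)]))
E
```

```text
[0.511768   0.00093472 0.16801188] [ 0.01190019  0.99991659 -0.00115222 -0.00488563] [-0.28212715 -0.10312623 -4.38678033] [-0.0182332  -0.03951446 -0.01284311]
```

View pics/g.png

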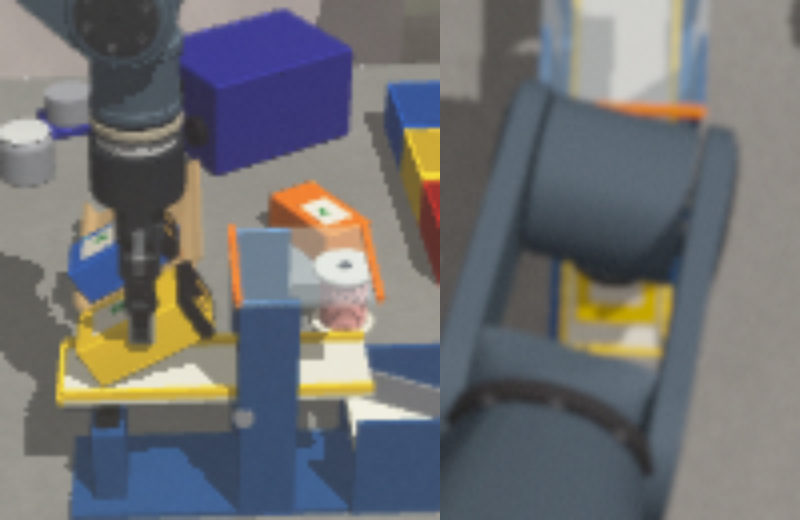

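Side and top views show the tilted pack over the tray, between the lips (lips at about 560 and 660, pack 575–655 in the crop). Its low end points towards the robot. Lowering it slowly.

>>> send_rows(commands=[{"delta_pos": [0, 0, -0.5], "yaw": 0}, {"delta_pos": [0, 0, -0.3], "yaw": 0}, {"delta_pos": [0, 0, -0.3], "yaw": 0}, {"delta_pos": [0, 0, -0.3], "yaw": 0}], force=25)

```text
t: 16.1
tcp_pos: [0.5167, 0.0004, 0.1624]
tool_rot: [0.012, 1.0, -0.002, 0.001]
force: [-2.2, 1.2, 11.4]
finger_gap: 0.687
```

>>> send_rows(commands=[{"delta_pos": [-0.2, 0, -0.3], "yaw": 0}, {"delta_pos": [-0.2, 0, -0.3], "yaw": 0}], force=20)

```text
t: 16.35
tcp_pos: [0.5164, 0.0004, 0.1626]
tool_rot: [0.013, 1.0, -0.002, 0.006]
force: [-1.3, 1.4, 16.8]
finger_gap: 0.687
```

>>> send_rows(commands=[{"delta_pos": [-0.2, 0, -0.6], "yaw": 0}, {"delta_pos": [-0.2, 0, -0.6], "yaw": 0}], force=20)

```text
t: 16.6
tcp_pos: [0.5221, -0.0004, 0.1588]
tool_rot: [0.014, 1.0, -0.003, 0.018]
force: [0.5, 2.2, 16.6]
finger_gap: 0.684
```

>>> send_rows(commands=[{"delta_pos": [-0.7, 0, -0.5], "yaw": 0}, {"delta_pos": [-0.7, 0, -0.5], "yaw": 0}, {"delta_pos": [-0.7, 0, -0.5], "yaw": 0}])

```text
t: 16.98
tcp_pos: [0.5218, -0.002, 0.1585]
tool_rot: [0.017, 0.999, -0.004, 0.043]
force: [3.6, 2.5, 15.8]
finger_gap: 0.688
```

```bash
python3 - <<'E'
from h import *
s=manip.sense();print(s["tcp_pos"],s["tool_rot"],s["force"],s["ft_torque"])
i=manip.snapshot("side")
cv2.imwrite("pics/i.png",cv2.resize(i[130:230,205:315],None,fx=6,fy=6))
E
```

```text
[ 0.52183444 -0.0020424   0.15845763] [ 0.01673565  0.9989133  -0.00442366  0.04327311] [ 3.56149402  2.50880971 15.79415724] [ 0.63646716 -0.06036391 -0.04095573]
```

View pics/i.png

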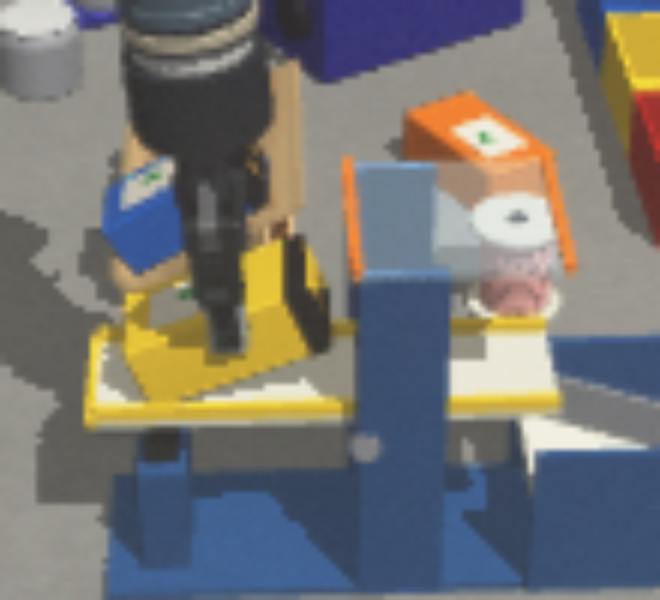

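>>> send_rows(commands=[{"delta_pos": [-0.2, 0, -0.8], "yaw": 0}, {"delta_pos": [-0.2, 0, -0.8], "yaw": 0}])

```text
t: 17.27
tcp_pos: [0.5291, -0.0035, 0.1512]
tool_rot: [0.018, 0.998, -0.006, 0.058]
force: [0.7, 1.3, 13.7]
finger_gap: 0.686
```

>>> send_rows(commands=[{"delta_pos": [-0.2, 0.1, -0.8], "yaw": 0}, {"delta_pos": [-0.2, 0.1, -0.8], "yaw": 0}])

```text
t: 17.52
tcp_pos: [0.5353, -0.0036, 0.1425]
tool_rot: [0.018, 0.997, -0.008, 0.07]
force: [2.9, -0.3, 9.8]
finger_gap: 0.686
```

>>> send_rows(commands=[{"delta_pos": [-0.6, 0.2, -0.6], "yaw": 0}, {"delta_pos": [-0.6, 0.2, -0.6], "yaw": 0}])

```text
t: 17.77
tcp_pos: [0.5357, -0.0026, 0.1381]
tool_rot: [0.019, 0.996, -0.011, 0.084]
force: [3.9, -2.8, 13.2]
finger_gap: 0.684
```

>>> send_rows(commands=[{"delta_pos": [-0.2, 0.1, -0.7], "yaw": 0}, {"delta_pos": [0, 0, 0], "yaw": 0}])

```text
t: 18.02
tcp_pos: [0.5378, -0.0029, 0.1398]
tool_rot: [0.019, 0.996, -0.012, 0.091]
force: [-0.4, 0.5, -4.4]
finger_gap: 0.689
```

```bash
python3 - <<'E'
from h import *
s=manip.sense();print(s["tcp_pos"],s["tool_rot"],s["force"],s["ft_torque"])
i=manip.snapshot("side");cv2.imwrite("pics/j_full.png",i);t=manip.snapshot("top")
cv2.imwrite("pics/j.png",np.hstack([cv2.resize(i[130:230,205:305],None,fx=5,fy=5),cv2.resize(t[140:240,230:290],None,fx=5,fy=5)]))
E
```

```text
[ 0.53784233 -0.00285227  0.1397826 ] [ 0.0192561   0.99558706 -0.01242953  0.09100063] [-0.4143865   0.52681903 -4.35461436] [-0.02150018  0.19640228 -0.00185095]
```

View pics/j.png

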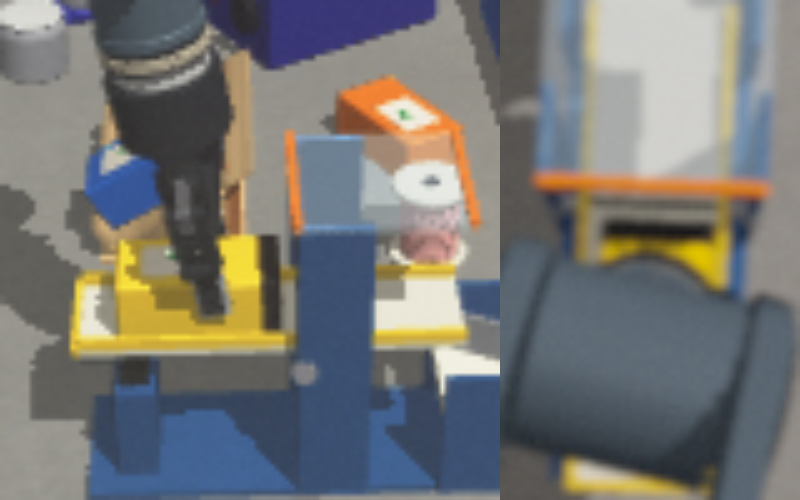

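Side and top views show the pack flat in the hand, between the lips (side crop 118–278, loading end at 72). Its centre is at about x = −63 mm of the station. Moving it back about 2 cm, then setting it down.

>>> send_rows(commands=[{"delta_pos": [-0.7, 0.05, 0.1], "yaw": 0}, {"delta_pos": [-0.7, 0.05, 0], "yaw": 0}, {"delta_pos": [-0.6, 0, 0], "yaw": 0}, {"delta_pos": [0, 0, -0.2], "yaw": 0}, {"delta_pos": [0, 0, -0.2], "yaw": 0}, {"delta_pos": [0, 0, -0.2], "yaw": 0}])

```text
t: 18.88
tcp_pos: [0.5163, -0.0017, 0.1376]
tool_rot: [0.019, 0.996, -0.012, 0.091]
force: [-4.2, -0.0, 18.3]
finger_gap: 0.686
```

>>> send_rows(commands=[{"delta_pos": [0, 0, 0], "yaw": 0}])

```text
t: 19.0
tcp_pos: [0.5159, -0.0016, 0.1385]
tool_rot: [0.019, 0.996, -0.012, 0.091]
force: [-0.3, -0.6, 0.3]
finger_gap: 0.686
```

>>> send_rows(commands=[{"delta_pos": [0, 0, 0.1], "yaw": 0}, {"delta_pos": [0, 0, 0], "yaw": 0}, {"delta_pos": [0, 0, 0], "yaw": 0}, {"delta_pos": [0, 0, 0], "yaw": 0}, {"delta_pos": [0, 0, 0], "yaw": 0}], grip=-1)

```text
t: 19.62
tcp_pos: [0.5162, -0.0018, 0.1391]
tool_rot: [0.019, 0.996, -0.012, 0.091]
force: [0.5, -0.9, 0.2]
finger_gap: 1.002
```

>>> send_rows(commands=[{"delta_pos": [-0.3, 0, 1.5], "yaw": 0}, {"delta_pos": [-0.5, 0, 3], "yaw": 0}, {"delta_pos": [-0.7, 0, 4], "yaw": 0}, {"delta_pos": [-2, 0, 2], "yaw": 0}, {"delta_pos": [-4, 0, 0], "yaw": 0}, {"delta_pos": [-3, 0, 0], "yaw": 0}, {"delta_pos": [0, 0, 0], "yaw": 0}])

```text
t: 20.5
tcp_pos: [0.4082, -0.0017, 0.2527]
tool_rot: [0.019, 0.995, -0.014, 0.095]
force: [0.5, -1.3, 0.3]
finger_gap: 1.0
```

```bash
python3 - <<'E'
from h import *
s=manip.sense();print(s["tcp_pos"],s["tool_rot"],"q",np.round(s["q"],2))
i=manip.snapshot("side");t=manip.snapshot("top");cv2.imwrite("pics/k_s.png",i);cv2.imwrite("pics/k_t.png",t)
h=cv2.cvtColor(i,cv2.COLOR_BGR2HSV)
m=cv2.inRange(h,(20,120,90),(33,255,255));m[:150]=0;m[210:]=0;m[:,:210]=0;m[:,300:]=0
for c in cv2.findContours(m,0,2)[0]:
    if cv2.contourArea(c)>15:print("side yellow",cv2.boundingRect(c),cv2.contourArea(c))
for r in range(180,200,2):
    x=np.where(m[r])[0];print(r,x[[0,-1]] if len(x) else 0,len(x))
E
```

```text
[ 0.40819891 -0.00172081  0.25273467] [ 0.018627    0.99522498 -0.01352079  0.09485495] q [-0.3   0.13  2.04  0.04  0.79 -1.86]
side yellow (280, 196, 19, 3) 23.0
side yellow (280, 183, 16, 3) 19.0
side yellow (219, 178, 45, 24) 640.5
180 [222 250] 14
182 [222 250] 14
184 [222 295] 39
186 [220 250] 31
188 [220 250] 31
190 [220 250] 31
192 [220 250] 31
194 [220 250] 30
196 [219 298] 56
198 [219 285] 51
```

```bash
python3 - <<'E'
from h import *
i=cv2.imread("pics/k_s.png")
for r in(187,190,193):print(r,[tuple(int(v) for v in p) for p in i[r,218:262]])
E
```

```text
187 [(140, 149, 150), (144, 152, 155), (69, 134, 158), (56, 150, 180), (62, 221, 245), (62, 222, 246), (64, 222, 246), (62, 223, 246), (63, 223, 246), (64, 223, 246), (63, 223, 246), (65, 223, 246), (66, 224, 247), (66, 224, 247), (65, 223, 246), (65, 224, 247), (66, 224, 247), (66, 225, 247), (65, 224, 247), (66, 224, 247), (66, 224, 247), (67, 226, 247), (67, 226, 247), (68, 225, 248), (69, 226, 248), (66, 226, 248), (67, 227, 248), (70, 231, 249), (70, 230, 249), (71, 232, 249), (70, 231, 249), (70, 231, 249), (66, 157, 181), (63, 76, 83), (64, 65, 70), (62, 65, 69), (84, 91, 95), (125, 139, 143), (128, 142, 147), (127, 141, 145), (128, 142, 146), (129, 142, 145), (129, 143, 147), (128, 141, 146)]
190 [(141, 148, 150), (115, 143, 151), (62, 134, 158), (52, 127, 152), (56, 173, 209), (58, 174, 209), (58, 174, 209), (59, 173, 209), (56, 172, 207), (56, 172, 209), (58, 173, 208), (57, 173, 208), (56, 172, 207), (58, 173, 208), (56, 173, 207), (58, 173, 207), (57, 172, 206), (57, 172, 207), (57, 172, 206), (57, 171, 206), (57, 172, 205), (58, 172, 206), (58, 172, 205), (56, 172, 206),
[... 331 characters left out ...]
149, 152), (98, 143, 156), (59, 135, 159), (66, 123, 140), (57, 164, 195), (59, 171, 205), (57, 170, 203), (59, 172, 205), (57, 170, 204), (58, 171, 204), (58, 171, 205), (59, 172, 205), (58, 170, 203), (56, 169, 202), (57, 170, 204), (60, 170, 205), (58, 170, 203), (55, 169, 202), (57, 169, 203), (56, 169, 202), (55, 168, 202), (57, 169, 202), (57, 169, 203), (59, 170, 205), (58, 170, 204), (58, 170, 204), (57, 169, 203), (57, 169, 203), (56, 169, 203), (57, 169, 203), (57, 169, 203), (58, 170, 204), (55, 140, 166), (52, 66, 75), (54, 57, 62), (53, 56, 60), (122, 132, 136), (208, 227, 229), (143, 159, 163), (129, 142, 146), (128, 142, 146), (128, 142, 146), (129, 143, 146), (127, 140, 144)]
```

>>> send_rows(commands=[{"delta_pos": [-0.3, 0, 0], "yaw": -0.18}, {"delta_pos": [-0.3, 0, 0], "yaw": -0.18}, {"delta_pos": [0, 0, 0], "yaw": -0.18}, {"delta_pos": [0, 0, 0], "yaw": -0.18}, {"delta_pos": [0, 0, 0], "yaw": -0.18}, {"delta_pos": [0, 0, 0], "yaw": -0.18}, {"delta_pos": [0, 0, 0], "yaw": -0.18}, {"delta_pos": [0, 0, 0], "yaw": -0.18}, {"delta_pos": [0, 0, 0], "yaw": -0.12}, {"delta_pos": [0, 0, 0], "yaw": 0}], grip=-0.4)

```text
t: 21.85
tcp_pos: [0.4237, -0.0037, 0.2557]
tool_rot: [0.73, 0.676, -0.079, 0.064]
force: [-0.1, 0.1, -0.2]
finger_gap: 0.7
```

```bash
python3 - <<'E'
from h import *
from scipy.spatial.transform import Rotation as R
for y,v in((-.031,190),(-.031,193)):
    o,d=ray("side",[(221.6,v),(253.7,v)]);print((o+d*((y-o[1])/d[:,1])[:,None]).round(4))
s=manip.sense();print(R.from_quat(s["tool_rot"]).as_matrix().round(3),np.round(s["q"],2))
E
```

```text
[[ 0.4493 -0.031   0.1589]
 [ 0.5548 -0.031   0.1534]]
[[ 0.4485 -0.031   0.1467]
 [ 0.5547 -0.031   0.1411]]
[[ 0.075  0.997 -0.029]
 [ 0.976 -0.079 -0.201]
 [-0.203 -0.013 -0.979]] [-0.13  0.25  1.86 -0.24  1.05  0.07]
```

>>> send_rows(commands=[{"delta_pos": [-2.5, 0.1, 0], "yaw": 0.05}, {"delta_pos": [-1.3, 0.1, -1], "yaw": 0}, {"delta_pos": [0, 0, -3], "yaw": 0}, {"delta_pos": [0, 0, -3], "yaw": 0}, {"delta_pos": [0, 0, 0], "yaw": 0}, {"delta_pos": [0, 0, 0], "yaw": 0}])

```text
t: 22.6
tcp_pos: [0.3909, -0.0018, 0.1857]
tool_rot: [0.708, 0.698, -0.075, 0.07]
force: [0.1, 0.1, 0.4]
finger_gap: 0.704
```

>>> send_rows(commands=[{"delta_pos": [-0.5, 0, -1.5], "yaw": 0}, {"delta_pos": [-0.2, 0, -2], "yaw": 0}, {"delta_pos": [0, 0, -1.5], "yaw": 0}, {"delta_pos": [0, 0, 0], "yaw": 0}])

```text
t: 23.1
tcp_pos: [0.3896, -0.0025, 0.1392]
tool_rot: [0.708, 0.699, -0.071, 0.075]
force: [-0.5, -0.4, 0.2]
finger_gap: 0.698
```

```bash
cat > tip.py <<'E'
from h import *
def lip(i):
    h=cv2.cvtColor(i,cv2.COLOR_BGR2HSV).astype(int);i=i.astype(float)
    # lower yellow lip (near side): saturation-weighted row centroid over lowest yellow run, cols 221..238
    out=[]
    for u in range(221,239,2):
        col=h[150:210,u];ok=np.where((abs(col[:,0]-26)<7)&(col[:,1]>140)&(col[:,2]>90))[0]
        if len(ok)==0: continue
        b=ok[-1]+150; v=np.arange(b-1,b+4); w=h[v,u,1]
        out.append(b+ (w[2:4]/255).sum())
    return np.round(out,1)
i=manip.snapshot("side");s=manip.sense()
h=cv2.cvtColor(i,cv2.COLOR_BGR2HSV)
print("t",round(s["t"],2),np.round(s["tcp_pos"],4),np.round(s["force"],1),"lip",lip(i),lip(i).mean().round(2))
# black band position of pack rear/front on row 188 (near face)
r=h[188,210:262];y=np.where((abs(r[:,0].astype(int)-26)<7)&(r[:,1]>150)&(r[:,2]>150))[0]+210;print("yellow row188",y[[0,-1]] if len(y) else None,len(y))
cv2.imwrite("pics/last.png",i)
E
python3 tip.py
```

```text
t 23.15 [ 0.3901 -0.0026  0.1396] [0.3 0.6 0.3] lip [199.4 199.4 199.4 199.4 199.4 199.2 199.2 199.3 199.2] 199.32
yellow row188 [221 249] 29
```

>>> send_rows(commands=[{"delta_pos": [0.5, 0, -0.6], "yaw": 0}, {"delta_pos": [0.8, 0, 0], "yaw": 0}, {"delta_pos": [0.8, 0, 0], "yaw": 0}, {"delta_pos": [0.8, 0, 0], "yaw": 0}, {"delta_pos": [0, 0, 0], "yaw": 0}])

```text
t: 23.78
tcp_pos: [0.423, -0.0028, 0.1353]
tool_rot: [0.708, 0.699, -0.069, 0.078]
force: [-0.4, -0.1, -0.2]
finger_gap: 0.698
```

```bash
python3 tip.py
```

```text
t 23.82 [ 0.4225 -0.0027  0.1353] [ 0.  -0.3 -0.4] lip [199.4 199.4 199.4 199.4 199.3 199.2 199.2 199.3 199.2] 199.31
yellow row188 [227 255] 29
```

>>> send_rows(commands=[{"delta_pos": [0.8, 0, 0], "yaw": 0}, {"delta_pos": [0.8, 0, 0], "yaw": 0}, {"delta_pos": [0.8, 0, 0], "yaw": 0}, {"delta_pos": [0.8, 0, 0], "yaw": 0}, {"delta_pos": [0.8, 0, 0], "yaw": 0}, {"delta_pos": [0.6, 0, 0], "yaw": 0}, {"delta_pos": [0.4, 0, 0], "yaw": 0}, {"delta_pos": [0, 0, 0], "yaw": 0}])

```text
t: 24.82
tcp_pos: [0.4751, -0.0027, 0.1351]
tool_rot: [0.708, 0.699, -0.07, 0.077]
force: [0.2, -0.6, -0.1]
finger_gap: 0.7
```

```bash
python3 tip.py
```

```text
t 24.88 [ 0.475  -0.0027  0.1352] [-1.2 -0.4  0.2] lip [199.4 199.4 199.4 199.4 199.3 199.2 199.2 199.4 199.2] 199.32
yellow row188 [243 259] 17
```

>>> send_rows(commands=[{"delta_pos": [0.7, 0, 0], "yaw": 0}, {"delta_pos": [0.7, 0, 0], "yaw": 0}, {"delta_pos": [0.4, 0, 0], "yaw": 0}, {"delta_pos": [0, 0, 0], "yaw": 0}])

```text
t: 25.38
tcp_pos: [0.4937, -0.0027, 0.1351]
tool_rot: [0.708, 0.699, -0.07, 0.077]
force: [0.2, -0.3, 0.7]
finger_gap: 0.696
```

```bash
python3 tip.py
```

```text
t 25.43 [ 0.4936 -0.0027  0.1351] [ 0.3 -1.1 -0.4] lip [199.4 199.4 199.4 199.4 199.3 199.2 199.2 199.3 199.2] 199.31
yellow row188 [220 259] 12
```

>>> send_rows(commands=[{"delta_pos": [0.4, 0, 0], "yaw": 0}, {"delta_pos": [0.3, 0, 0], "yaw": 0}, {"delta_pos": [0, 0, 0], "yaw": 0}])

```text
t: 25.8
tcp_pos: [0.5005, -0.0026, 0.135]
tool_rot: [0.708, 0.699, -0.071, 0.076]
force: [-0.2, 0.4, -0.3]
finger_gap: 0.698
```

```bash
python3 tip.py
```

```text
t 25.85 [ 0.5005 -0.0026  0.135 ] [-0.   0.  -0.3] lip [199.4 199.4 199.4 199.4 199.3 199.2 199.2 199.4 199.2] 199.32
yellow row188 [220 259] 10
```

Centre is at about +9 mm. Small steps from here.

>>> send_rows(commands=[{"delta_pos": [0.35, 0, 0], "yaw": 0}, {"delta_pos": [0, 0, 0], "yaw": 0}, {"delta_pos": [0, 0, 0], "yaw": 0}])

```text
t: 26.22
tcp_pos: [0.5044, -0.0026, 0.1351]
tool_rot: [0.708, 0.699, -0.07, 0.076]
force: [-0.5, 0.8, -0.2]
finger_gap: 0.701
```

```bash
python3 tip.py
```

```text
t 26.27 [ 0.5044 -0.0026  0.1351] [0.8 0.7 0.1] lip [199.4 199.4 199.4 199.4 199.3 199.2 199.2 199.3 199.2] 199.31
yellow row188 [220 259] 9
```

>>> send_rows(commands=[{"delta_pos": [0.35, 0, 0], "yaw": 0}, {"delta_pos": [0, 0, 0], "yaw": 0}, {"delta_pos": [0, 0, 0], "yaw": 0}])

```text
t: 26.65
tcp_pos: [0.5081, -0.0026, 0.1352]
tool_rot: [0.708, 0.699, -0.07, 0.076]
force: [-0.2, -0.0, 0.6]
finger_gap: 0.699
```

```bash
python3 tip.py
```

```text
t 26.7 [ 0.508  -0.0026  0.1351] [-0.7  0.1 -0.5] lip [199.4 199.4 199.4 199.4 199.3 199.2 199.2 199.4 199.2] 199.32
yellow row188 [220 259] 8
```

>>> send_rows(commands=[{"delta_pos": [0.35, 0, 0], "yaw": 0}, {"delta_pos": [0, 0, 0], "yaw": 0}, {"delta_pos": [0, 0, 0], "yaw": 0}])

```text
t: 27.08
tcp_pos: [0.5116, -0.0026, 0.1351]
tool_rot: [0.708, 0.699, -0.071, 0.076]
force: [-1.1, 0.6, 0.5]
finger_gap: 0.701
```

```bash
python3 tip.py
```

```text
t 27.12 [ 0.5116 -0.0026  0.1351] [-0.8 -0.1 -0.7] lip [199.4 199.4 199.4 199.4 199.3 199.2 199.2 199.3 199.2] 199.31
yellow row188 [220 259] 7
```

>>> send_rows(commands=[{"delta_pos": [0.35, 0, 0], "yaw": 0}, {"delta_pos": [0, 0, 0], "yaw": 0}, {"delta_pos": [0, 0, 0], "yaw": 0}])

```text
t: 27.5
tcp_pos: [0.5152, -0.0026, 0.1352]
tool_rot: [0.708, 0.699, -0.071, 0.076]
force: [-0.8, 0.2, 1.4]
finger_gap: 0.698
```

```bash
python3 tip.py
```

```text
t 27.55 [ 0.5152 -0.0026  0.1352] [-1.1  0.1 -0.7] lip [199.4 199.1 199.2 199.2 199.1 199.2 199.2 199.5 199.2] 199.23
yellow row188 [220 259] 6
```

>>> send_rows(commands=[{"delta_pos": [-0.6, 0, 1.5], "yaw": 0}, {"delta_pos": [-0.6, 0, 2.5], "yaw": 0}])

```text
t: 27.8
tcp_pos: [0.5021, -0.0026, 0.1754]
tool_rot: [0.707, 0.699, -0.072, 0.075]
force: [0.6, -0.1, 0.9]
finger_gap: 0.699
```

```bash
python3 tip.py
```

```text
t 27.85 [ 0.5032 -0.0027  0.1787] [ 0.4 -1.1  2.1] lip [199.4 199.4 199.4 199.4 199.3 199.2 199.2 199.3 199.2] 199.31
yellow row188 [220 259] 6
```

>>> send_rows(commands=[{"delta_pos": [0.2, 0, -2.2], "yaw": 0}, {"delta_pos": [0.2, 0, -1.7], "yaw": 0}, {"delta_pos": [0.2, 0, -0.2], "yaw": 0}, {"delta_pos": [0, 0, 0], "yaw": 0}])

```text
t: 28.35
tcp_pos: [0.5115, -0.0028, 0.1414]
tool_rot: [0.708, 0.699, -0.067, 0.081]
force: [-1.2, 0.4, 0.2]
finger_gap: 0.701
```

```bash
python3 tip.py
```

```text
t 28.4 [ 0.5114 -0.0028  0.1414] [-1.1 -0.4  0.2] lip [199.4 199.4 199.4 199.4 199.3 199.2 199.2 199.4 199.2] 199.32
yellow row188 [220 259] 6
```

>>> send_rows(commands=[{"delta_pos": [0.4, 0, -0.3], "yaw": 0}, {"delta_pos": [0.2, 0, 0], "yaw": 0}, {"delta_pos": [0, 0, 0], "yaw": 0}])

```text
t: 28.78
tcp_pos: [0.5178, -0.0029, 0.1393]
tool_rot: [0.708, 0.699, -0.067, 0.081]
force: [-0.5, -0.8, 0.4]
finger_gap: 0.701
```

```bash
python3 tip.py
```

```text
t 28.82 [ 0.5177 -0.0028  0.1393] [-0.3  0.3  0.6] lip [198.6 198.5 198.6 198.6 198.5 198.6 198.6 198.5 198.6] 198.57
yellow row188 [220 259] 5
```

The loading end has risen 0.75 px, so it is tipping. Withdrawing.

>>> send_rows(commands=[{"delta_pos": [-1.5, 0, 4], "yaw": 0}, {"delta_pos": [-2, 0, 5], "yaw": 0}, {"delta_pos": [-3, 0, 5], "yaw": 0}])

```text
t: 29.2
tcp_pos: [0.4516, -0.003, 0.2787]
tool_rot: [0.707, 0.699, -0.069, 0.079]
force: [0.1, -0.5, -1.4]
finger_gap: 0.703
```

```bash
python3 tip.py
```

```text
t 29.25 [ 0.4499 -0.0028  0.2844] [-3.   0.4  2.5] lip [199.4 199.4 199.4 199.4 199.3 199.2 199.2 199.3 199.2] 199.31
yellow row188 [220 259] 5
```

>>> send_rows(commands=[{"delta_pos": [2.5, 0, -4], "yaw": 0}, {"delta_pos": [1.5, 0, -5], "yaw": 0}, {"delta_pos": [0.7, 0, -3.5], "yaw": 0}, {"delta_pos": [0, 0, -0.7], "yaw": 0}, {"delta_pos": [0, 0, 0], "yaw": 0}])

```text
t: 29.88
tcp_pos: [0.5016, -0.0029, 0.1547]
tool_rot: [0.708, 0.698, -0.062, 0.088]
force: [-0.1, -0.9, 1.1]
finger_gap: 0.699
```

```bash
python3 tip.py
```

```text
t 29.93 [ 0.5018 -0.003   0.1552] [-0.4  0.2  0.4] lip [199.4 199.4 199.4 199.4 199.3 199.2 199.2 199.4 199.2] 199.32
yellow row188 [220 259] 5
```

>>> send_rows(commands=[{"delta_pos": [0.3, 0, -1.3], "yaw": 0}, {"delta_pos": [0.4, 0, -1.0], "yaw": 0}, {"delta_pos": [0, 0, 0], "yaw": 0}])

```text
t: 30.3
tcp_pos: [0.5107, -0.0031, 0.1333]
tool_rot: [0.708, 0.698, -0.06, 0.091]
force: [-0.2, -0.3, 1.6]
finger_gap: 0.701
```

>>> send_rows(commands=[{"delta_pos": [0.5, 0, 0], "yaw": 0}, {"delta_pos": [0.5, 0, 0], "yaw": 0}, {"delta_pos": [0.2, 0, 0], "yaw": 0}])

```text
t: 30.68
tcp_pos: [0.5228, -0.0031, 0.1337]
tool_rot: [0.708, 0.698, -0.06, 0.09]
force: [-1.2, -0.1, 1.0]
finger_gap: 0.698
```

```bash
python3 tip.py
```

```text
t 30.73 [ 0.5231 -0.0031  0.1337] [ 1.2 -0.6 -0.7] lip [198.1 198.1 198.1 198.2 198.1 198.2 198.2 198.3 198.2] 198.17
yellow row188 [220 259] 4
```

>>> send_rows(commands=[{"delta_pos": [-0.8, 0, 1.5], "yaw": 0}, {"delta_pos": [-0.5, 0, 2.5], "yaw": 0}])

```text
t: 30.98
tcp_pos: [0.5088, -0.003, 0.174]
tool_rot: [0.707, 0.698, -0.061, 0.089]
force: [-0.6, -0.4, -0.3]
finger_gap: 0.703
```

```bash
python3 tip.py
```

```text
t 31.02 [ 0.5103 -0.0031  0.1774] [-0.7  0.2  2.3] lip [197.2 197.1 197.2 197.2 197.2 197.4 197.4 197.4 197.4] 197.28
yellow row188 [220 259] 3
```

It keeps tipping by itself. Clearing right away.

>>> send_rows(commands=[{"delta_pos": [-2, 0, 5], "yaw": 0}, {"delta_pos": [-3, 0, 5], "yaw": 0}, {"delta_pos": [-3, 0, 2], "yaw": 0}, {"delta_pos": [0, 0, 0], "yaw": 0}, {"delta_pos": [0, 0, 0], "yaw": 0}])

```text
t: 31.65
tcp_pos: [0.4284, -0.0031, 0.3023]
tool_rot: [0.707, 0.698, -0.057, 0.094]
force: [0.3, 0.5, 0.3]
finger_gap: 0.698
```

```bash
python3 tip.py
```

```text
t 31.7 [ 0.4282 -0.0031  0.302 ] [0.4 0.3 0.1] lip [194.2 194.4 194.4 195.1 195.1 195.2 195.4 195.4 195.5] 194.97
yellow row188 [220 221] 2
```

>>> send_rows(commands=[{"delta_pos": [0, 0, 0], "yaw": 0}, {"delta_pos": [0, 0, 0], "yaw": 0}, {"delta_pos": [0, 0, 0], "yaw": 0}, {"delta_pos": [0, 0, 0], "yaw": 0}, {"delta_pos": [0, 0, 0], "yaw": 0}, {"delta_pos": [0, 0, 0], "yaw": 0}, {"delta_pos": [0, 0, 0], "yaw": 0}, {"delta_pos": [0, 0, 0], "yaw": 0}, {"delta_pos": [0, 0, 0], "yaw": 0}, {"delta_pos": [0, 0, 0], "yaw": 0}])

```text
t: 32.95
tcp_pos: [0.4291, -0.0032, 0.2994]
tool_rot: [0.707, 0.698, -0.059, 0.092]
force: [0.8, -0.3, -0.9]
finger_gap: 0.699
```

```bash
python3 tip.py
```

```text
t 33.0 [ 0.4291 -0.0032  0.2994] [ 0.2 -0.1 -0.4] lip [185.1 184.4 185.1 186.1 186.4 187.2 188.2 188.4] 186.36
yellow row188 [236 243] 8
```

>>> send_rows(commands=[{"delta_pos": [0, 0, 0], "yaw": 0}, {"delta_pos": [0, 0, 0], "yaw": 0}, {"delta_pos": [0, 0, 0], "yaw": 0}, {"delta_pos": [0, 0, 0], "yaw": 0}, {"delta_pos": [0, 0, 0], "yaw": 0}, {"delta_pos": [0, 0, 0], "yaw": 0}, {"delta_pos": [0, 0, 0], "yaw": 0}, {"delta_pos": [0, 0, 0], "yaw": 0}, {"delta_pos": [0, 0, 0], "yaw": 0}, {"delta_pos": [0, 0, 0], "yaw": 0}])

```text
t: 34.25
tcp_pos: [0.4291, -0.0032, 0.2994]
tool_rot: [0.707, 0.698, -0.059, 0.092]
force: [-0.9, -0.2, -0.0]
finger_gap: 0.699
```

```bash
python3 tip.py
```

```text
t 34.3 [ 0.4291 -0.0032  0.2994] [-0.5  0.7 -0.9] lip [199.4 199.4 199.4 199.4 199.4 199.2 199.2 199.3 199.2] 199.32
yellow row188 [220 220] 1
```

>>> send_rows(commands=[{"delta_pos": [-1, 0, 2], "yaw": 0}, {"delta_pos": [0, 0, 0], "yaw": 0}, {"delta_pos": [0, 0, 0], "yaw": 0}, {"delta_pos": [0, 0, 0], "yaw": 0}])

```text
t: 34.8
tcp_pos: [0.419, -0.0032, 0.3186]
tool_rot: [0.707, 0.699, -0.059, 0.091]
force: [-0.5, -0.4, -0.4]
finger_gap: 0.702
```

```bash
python3 - <<'E'
from h import *
i=manip.snapshot("side");t=manip.snapshot("top")
cv2.imwrite("pics/z.png",np.hstack([cv2.resize(i[120:310,170:350],None,fx=2.5,fy=2.9)[:551],cv2.resize(t[80:270,210:385],None,fx=2,fy=2.9)[:551]]))
E
```

```text
(no output)
```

View pics/z.png

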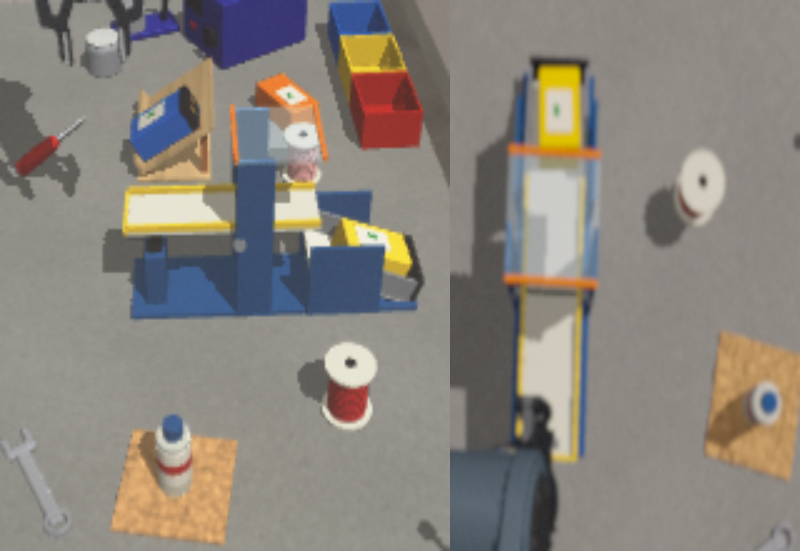

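The last picture shows the yellow pack in the bay against its stop (side 375,248; top 560,105) and the tray empty and level. The bottle stands on the mat (173,455) and the blue pack is still in the rack.

```bash
python3 -c "
from station import manip
print(manip.sign_off())"
```

```text
the job is handed in; nothing more can be done
None
```

The job is done and was handed in at about 35 s of the 72 s allowed.

**What I did:** I stood the glue bottle on the cork mat, then laid the yellow pack flat on the loading side of the tray and let go. I nudged it outward until the tray started to tip, withdrew the gripper, and the pack slid into the bay by itself.

**Last checks:** The final pictures show the pack in the bay against its stop and the empty tray level; its edge is back at the same pixel row as before. The bottle is upright near the middle of the mat. The blue pack, both spools, the spanner and the screwdriver show no sign of having been moved.

**What did not go smoothly:**
- **False starts:** Twice the tray lifted slightly while I was pushing and settled back level once I withdrew. I nudged on until it kept tipping on its own, with the pack centre about 30 mm outboard.
- **Pack and tool angle:** The commands could only shift and yaw the tool. I therefore flattened the pack by pressing its low edge on the tray at up to about 18 N, and this left the tool leaning about 0.2 rad. The nudge was made with a partly opened finger reaching ahead of the gripper body, and I saw no sign of contact with the hood.

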